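# Turn the sample jar out from under the imaging head and crate it

### The arm

A 7-joint arm with a two-finger parallel gripper is mounted at the origin on the work surface. World frame = base frame: x ahead of the robot, y to its left, z up, the work surface at z = 0. Lengths are in mm, angles in rad, forces in N, time in s.
With the tool pointing down it reaches from about 425 to 875 mm from the base axis. Payload 4.7 kg.
Tool frame: the origin (TCP) lies on the centre line of the jaws, within the pads' length; the fingertips stand ahead of it and the grasp point (between the pads) lies 6 mm ahead of it (robot.finger_overhang is the z of the fingertips in the tool frame, in mm); z points along the fingers, y is the line along which they close (so a half turn about z gives the same grasp; the last joint's range is limited). The gripper opens to 87 mm and grips with 3 to 60 N. Pads are 19 mm wide; open, the fingers measure 117 mm over their backs; the gripper's body (75 mm by 190 mm) begins 51 mm behind the grasp point.
Start: joints at [-1.173, 0.321, -0.07, 1.45, 0.023, 1.371, -0.057], TCP at [243.417, 602.72, 247.587] pointing down, gripper open.
Joint ranges: [-2.86, 2.86], [-0.3, 2.09], [-1.38, 1.24], [0.06, 2.45], [-1.56, 4.7], [0.09, 2.05], [-2.69, 2.69]. Speed limits (rad/s): [2.57, 2.57, 3.14, 3.14, 3.14, 3.14, 3.14].

### API

Orientations are given as a unit quaternion [x, y, z, w].
In Python, from station import robot gives the robot as it stands. Calls block until the motion is done:
- robot.reach(position, orientation): joint-space move of the TCP to a pose.
- robot.movel(position, rot=None, speed=150, threshold=None): straight line of the TCP; rot=None keeps the orientation; speed is the mean speed in mm/s. With threshold (N) it stops when the force on the tool has changed by that much, and returns True; else False.
- robot.goto_joints(angles): joint-space move.
- robot.open_gripper() and robot.gripper_close(grasp_force=None): open the fingers fully, or close them until they stop; grasp_force is the grip in N (None keeps the last).
- robot.dwell(seconds).
- robot.ik(position, orientation): joint angles nearest the present ones, or None.
- robot.capture(name): name is "scene" or "top" or "wrist"; returns a dict with "image" (480x640x3 uint8, red, green, blue), "z_map" (480x640 float32, mm along the optical axis (not along the pixel's ray), 0 where there is no reading), "intrinsics" (3x3 intrinsics, pixels), "world_to_cam" (4x4, takes a point from world to camera coordinates). Camera axes: x right, y down, z forward; pixel columns grow to the right and rows downward; lengths in mm; the calibration is good to about 2 mm. A picture is of the moment at which its call begins.
A pose or a line that the arm cannot do raises robot.MotionError and nothing moves.
- robot.finish_job(): hands the job in; it is judged then, once.
Trained networks look in a picture, given as the dict that the camera call returned (one of the last four; its "shot" number tells which), for a name from the list of things; names that differ only in an ending like _2 or _b are one class to them, and where a whole thing is asked for, a point or a joint stands for the part that bears it (a point fixed in the world has none). Each returns a list of dicts, best first, with "confidence" (0 to 1); they miss things now and then, are a little off and sometimes report something else, mostly with a low value. They report only what shows in the picture. A call takes as long as a camera call. They do not tell look-alikes from the thing itself.
- robot.spot_in(picture, query): "point" ([column, row] in pixels, amid what is visible of it).
- robot.outline_of(picture, query): "mask" (480x640 bool, what is visible of it) and "point" ([column, row] in pixels, amid what is visible of it).
- robot.pinpoint(picture, query): "point" ([column, row] in pixels: a listed point, or the origin of a listed thing).
Readings, each from a call of its own:
- robot.current_t(): time.
- robot.current_q(): joint angles.
- robot.current_joint_velocities(): joint speeds.
- robot.current_joint_efforts(): joint torques, N m.
- robot.current_tcp_pos(): TCP position.
- robot.current_tool_rot(): TCP orientation.
- robot.current_ft_force(): force on the tool from outside, world axes, zero at the start.
- robot.current_wrist_torque(): the same for the moment, N m.
- robot.current_width(): finger opening in mm.
- robot.current_finger_force(): force on a finger pad.
Only numpy, scipy, OpenCV 4.12 (cv2) and the standard library are available. Lean on these libraries where they do the work, as an engineer would, in place of code of your own. Each camera call takes 0.05 s, during which the arm holds its last target. There are 200 camera calls.

### The job

Turn the carousel (its upright steel posts are the handles; do not push on the jar or the pots) until the tall jar stands at the loading mark, in the open place in front of the imaging head on the robot's side, and the carousel has clicked into its stop there; let go of it. Only then lift the jar out and, keeping it upright, stand it in the empty cell of the divided crate. Do not knock the imaging head, and leave the short pots, the carousel in its stop and everything else as they are.

Things in the scene. Friction and masses are not known exactly. Their poses are not given: they have to be found in the camera images.
- tall_jar: the tall jar: white plastic screw-lid jar, upright cylinder 44 mm in diameter and 80 mm high, about 0.13 kg; origin at the centre of its underside, z up. It stands in one of the carousel's four places.
- carousel: grey turntable disc, 228 mm in diameter, 12 mm thick, top 48 mm above the table, turning about the vertical axis through its origin (centre of its underside, z up). 4 round places, 48 mm bore with rims 8 mm high, lie 75 mm from the axis on its +x, +y, -x and -y axes; 4 posts between them. A spring clicks it into a stop every quarter turn, where its x axis is parallel or square to the stand's.
- post0 (a point): middle of the height of one of the carousel's 4 steel posts: upright, round, 14 mm in diameter, 70 mm high above the disc's top, 105 mm from the axis at 45 degrees from the carousel's x (the others at 135, 225, 315). It starts between stops, held by friction. About 7 N at a post takes it over a stop's bump; a stop draws it in from about 5 degrees either side.
- stand: fixed white base of the imaging stand, 325 x 370 mm, 30 mm high, underneath the carousel; its origin is at table level on the carousel's axis; its -x side is the front, towards the robot, with a small steel diamond as loading mark at the front edge 134 mm from the axis.
- load (a point): the loading place, fixed on the stand: 75 mm from the axis towards the stand's front (-x), at the height of the carousel's top (48 mm above the table). The tall jar's origin must come here.
- head: fixed white imaging head, a beam over the carousel on two 20 mm steel posts; origin and axes are the stand's. The beam spans x -50 to +20 mm, y -205 to +205 mm, z 160 to 250 mm; its posts are at x = -20, y = -168 and +168 mm. Its front edge is 25 mm behind the middle of the loading place: an upright gripper does not fit, lean it back to the front by about 35 degrees.
- crate: grey open crate, fixed, 136 x 136 mm, with 4 cells in two rows, walls and dividers 4 mm thick and 33 mm high from the table, inner floor 4 mm above the table; origin at the centre of its underside. Three cells hold a short pot, one is empty.
- cell0 (a point): centre of the inner floor of a crate cell, 62 x 62 mm clear (-33, -33 mm from the crate's middle)
- cell1 (a point): centre of the inner floor of a crate cell, 62 x 62 mm clear (+33, -33 mm from the crate's middle)
- cell2 (a point): centre of the inner floor of a crate cell, 62 x 62 mm clear (+33, +33 mm from the crate's middle)
- cell3 (a point): centre of the inner floor of a crate cell, 62 x 62 mm clear (-33, +33 mm from the crate's middle)
- pot_a: short white plastic pot, upright cylinder 40 mm in diameter and 38 mm high; origin at the centre of its underside, z up. Stands in a place of the carousel and stays there.
- pot_b: short white plastic pot, upright cylinder 40 mm in diameter and 38 mm high; origin at the centre of its underside, z up. Stands in a place of the carousel and stays there.
- pot_c: short white plastic pot, upright cylinder 40 mm in diameter and 38 mm high; origin at the centre of its underside, z up. Stands in a cell of the crate and stays there.
- pot_d: short white plastic pot, upright cylinder 40 mm in diameter and 38 mm high; origin at the centre of its underside, z up. Stands in a cell of the crate and stays there.
- pot_e: short white plastic pot, upright cylinder 40 mm in diameter and 38 mm high; origin at the centre of its underside, z up. Stands in a cell of the crate and stays there.
- gel_bottle: bystander: white bottle, 52 mm in diameter, 150 mm high, upright; origin at its underside
- tape_roll: bystander: paper tape roll lying flat, 80 mm in diameter, 25 mm high; origin at its underside
- steel_bowl: bystander: steel bowl, 100 mm in diameter, 35 mm high; origin at its underside
- step_wedge: bystander: aluminium step wedge, 90 x 35 mm, steps 8 to 40 mm high; origin at its underside below the middle step
- screwdriver: bystander: screwdriver lying along its own x axis, about 0.2 m long
- calib_weight: bystander: steel knob weight, 44 mm in diameter, 54 mm high; origin at its underside
There are look-alikes about, which are no part of the job. What is shaped like the tall_jar but purple is not meant.

How it is judged (in metres and radians):
On the way, in this order (a step that is already met when the one before it is completed fails the run):
1. the tall jar stands on the carousel at the loading place, the carousel is at rest in its stop and let go (horizontal distance between tall_jar and load below 0.011 m and height (world z) of tall_jar below 0.053 m and angle between tall_jar's own z axis and vertical below 0.1 rad and (angle between the x axis of carousel and the x axis of stand, either way round below 0.06 rad or angle between the x axis of carousel and the y axis of stand, either way round below 0.06 rad) and angular speed of carousel below 0.05 rad/s and contact force between the fingers and carousel below 0.2 N and contact force between the fingers and tall_jar below 0.2 N), for 0.2 s.
2. the tall jar stands released and upright in a cell of the crate ((horizontal distance between tall_jar and cell0 below 0.015 m or horizontal distance between tall_jar and cell1 below 0.015 m or horizontal distance between tall_jar and cell2 below 0.015 m or horizontal distance between tall_jar and cell3 below 0.015 m) and height (world z) of tall_jar below 0.01 m and angle between tall_jar's own z axis and vertical below 0.1 rad and linear speed of tall_jar below 0.02 m/s and contact force between the fingers and tall_jar below 0.2 N), for 0.2 s.
At the end, for the whole second after the job is handed in: The tall jar stands on the floor of a crate cell, within 15 mm of its centre, upright within 6 degrees, released and at rest; the carousel rests in one of its stops (within 3.5 degrees); the short pots stand upright in their places on the carousel and in the crate ((horizontal distance between tall_jar and cell0 below 0.015 m or horizontal distance between tall_jar and cell1 below 0.015 m or horizontal distance between tall_jar and cell2 below 0.015 m or horizontal distance between tall_jar and cell3 below 0.015 m) and height (world z) of each of tall_jar, pot_c, pot_d, pot_e below 0.01 m and angle between each of tall_jar, pot_a, pot_b, pot_c, pot_d, pot_e's own z axis and vertical below 0.1 rad and linear speed of tall_jar below 0.02 m/s and (angle between the x axis of carousel and the x axis of stand, either way round below 0.06 rad or angle between the x axis of carousel and the y axis of stand, either way round below 0.06 rad) and angular speed of carousel below 0.05 rad/s and height (world z) of pot_a between 0.043 and 0.053 m and height (world z) of pot_b between 0.043 and 0.053 m); the robot touches nothing.
It fails at once if the tall jar is lifted by more than 20 mm out of a place beside or behind the loading place (it must be brought to the front by turning), or tipped by more than 35 degrees (angle between tall_jar's own z axis and vertical above 0.6 rad or (height (world z) of tall_jar between 0.068 and 0.2 m and x of tall_jar in the frame of stand above -0.03 m and horizontal distance between tall_jar and stand below 0.14 m)).
It fails at once if the fingers push (over 4 N) on the tall jar while it stands in the carousel away from the loading place, or on a short pot ((contact force between the fingers and tall_jar above 4 N and horizontal distance between tall_jar and load above 0.03 m and horizontal distance between tall_jar and stand below 0.1 m and height (world z) of tall_jar below 0.06 m) or contact force between the fingers and pot_a above 4 N or contact force between the fingers and pot_b above 4 N or contact force between the fingers and pot_c above 4 N or contact force between the fingers and pot_d above 4 N or contact force between the fingers and pot_e above 4 N).
It fails at once if the imaging head is knocked (over 15 N) (contact force between any of the arm, the fingers, tall_jar and head above 15 N).
It fails at once if a short pot is lifted out or tipped (height (world z) of any of pot_a, pot_b above 0.07 m or height (world z) of any of pot_a, pot_b below 0.03 m or height (world z) of any of pot_c, pot_d, pot_e above 0.03 m or angle between any of pot_a, pot_b, pot_c, pot_d, pot_e's own z axis and vertical above 0.5 rad).
It fails at once if a bystander is moved by more than 40 mm (distance of any of gel_bottle, tape_roll, steel_bowl, step_wedge, screwdriver, calib_weight from where it was at the start of the episode above 0.04 m).
It also fails if it takes over 72 s, if anything falls off the work surface, if the arm or the gripper's body presses on something with over 40 N, if the wrist force passes 120 N, or if a joint passes its speed limit or range.

## Working session

There is one attempt and no reset: what is moved stays moved. The work goes in short steps, each a Python script; the robot and the scene stay as the last script left them, time stands still between calls to the robot, and variables do not carry over. Pictures are saved under pics/ and viewed, at most 10 in all, crops included, and the job is handed in when it is done.

```bash
mkdir -p pics; ls; cat > h.py <<'E'
import numpy as np, cv2
from station import robot
from scipy.spatial.transform import Rotation as R
def save(p,n): cv2.imwrite(f'pics/{n}.png', cv2.cvtColor(p['image'],cv2.COLOR_RGB2BGR))
def on_plane(p,uv,z):
    "world point of pixel uv at world height z"
    T=np.linalg.inv(p['world_to_cam']); d=T[:3,:3]@np.linalg.inv(p['intrinsics'])@[uv[0],uv[1],1]; o=T[:3,3]
    return o+d*(z-o[2])/d[2]
def cloud(p):
    v,u=np.mgrid[:480,:640]; z=p['z_map']
    c=np.stack([u*z,v*z,z],-1)@np.linalg.inv(p['intrinsics']).T
    T=np.linalg.inv(p['world_to_cam']); w=c@T[:3,:3].T+T[:3,3]; w[z==0]=np.nan
    return w
def pix(p,X):
    c=p['world_to_cam'][:3,:3]@X+p['world_to_cam'][:3,3]; c=p['intrinsics']@c; return c[:2]/c[2]
E
python3 - <<'E'
from h import *
for n in ('scene','top'):
    p=robot.capture(n); save(p,n+'0'); T=np.linalg.inv(p['world_to_cam']); print(n,T[:3,3].round(),T[:3,2].round(2)); w=cloud(p)
    for q in ['tall_jar','carousel','stand','head','crate','pot_a','post0','load','cell0','gel_bottle','tape_roll','steel_bowl','step_wedge','screwdriver','calib_weight']:
        try: l=robot.pinpoint(p,q)
        except Exception as e: print(q,e); continue
        print(q,[(np.round(d['point']).astype(int).tolist(),round(d['confidence'],2),w[int(np.clip(d['point'][1],0,479)),int(np.clip(d['point'][0],0,639))].round().tolist()) for d in l[:6]])
print(robot.current_t(),robot.finger_overhang)
E
```

```text
pics
scene [1036.  466.  718.] [-0.47 -0.55 -0.69]
tall_jar [([322, 354], 0.97, [754.0, 153.0, 43.0]), ([274, 375], 0.85, [840.0, 123.0, 27.0]), ([242, 263], 0.74, [750.0, -107.0, 67.0])]
carousel [([261, 241], 0.7, [678.0, -147.0, 57.0]), ([412, 286], 0.31, [495.0, 140.0, 26.0])]
stand []
head []
crate [([470, 360], 0.74, [535.0, 322.0, 5.0])]
pot_a [([455, 336], 0.94, [541.0, 280.0, 41.0]), ([491, 375], 0.7, [560.0, 370.0, 45.0]), ([451, 370], 0.58, [595.0, 317.0, 33.0]), ([292, 250], 0.5, [714.0, 22.0, 181.0])]
post0 [([272, 261], 0.66, [713.0, -53.0, 92.0])]
load []
cell0 [([449, 342], 0.85, [542.0, 276.0, 18.0]), ([490, 378], 0.8, [556.0, 369.0, 29.0]), ([486, 345], 0.75, [485.0, 320.0, 4.0]), ([454, 368], 0.58, [594.0, 320.0, 43.0])]
gel_bottle [([337, 406], 0.7, [801.0, 243.0, 49.0]), ([453, 371], 0.35, [594.0, 320.0, 30.0])]
tape_roll [([415, 284], 0.72, [467.0, 129.0, -1.0]), ([317, 184], 0.6, [397.0, -287.0, 5.0])]
steel_bowl [([318, 186], 0.84, [432.0, -243.0, 36.0])]
step_wedge [([363, 234], 0.59, [447.0, -54.0, 6.0])]
screwdriver []
calib_weight [([455, 446], 0.97, [697.
[... 483 characters left out ...]
 43.0]), ([133, 271], 0.75, [535.0, 357.0, 47.0]), ([179, 278], 0.61, [525.0, 259.0, 44.0]), ([148, 297], 0.57, [482.0, 336.0, 8.0]), ([423, 343], 0.27, [397.0, -272.0, 8.0])]
post0 []
load []
cell0 [([150, 296], 0.86, [484.0, 331.0, 9.0]), ([134, 269], 0.85, [542.0, 357.0, 47.0]), ([159, 257], 0.68, [569.0, 308.0, 42.0]), ([178, 280], 0.65, [519.0, 263.0, 42.0])]
gel_bottle [([206, 169], 0.72, [759.0, 209.0, 74.0])]
tape_roll [([240, 305], 0.91, [469.0, 131.0, 4.0])]
steel_bowl [([422, 341], 0.89, [401.0, -270.0, 7.0])]
step_wedge [([329, 322], 0.93, [438.0, -65.0, 28.0])]
screwdriver [([499, 303], 0.79, [489.0, -447.0, 4.0])]
calib_weight [([124, 205], 0.94, [680.0, 391.0, 39.0])]
1.6 25.0
```

View pics/scene0.png

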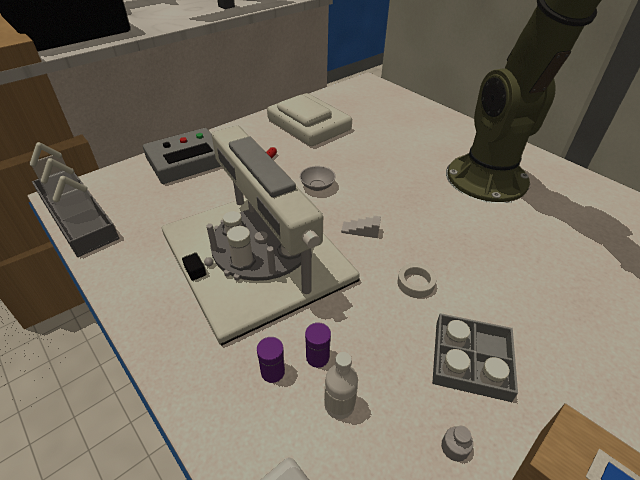

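View pics/top0.png

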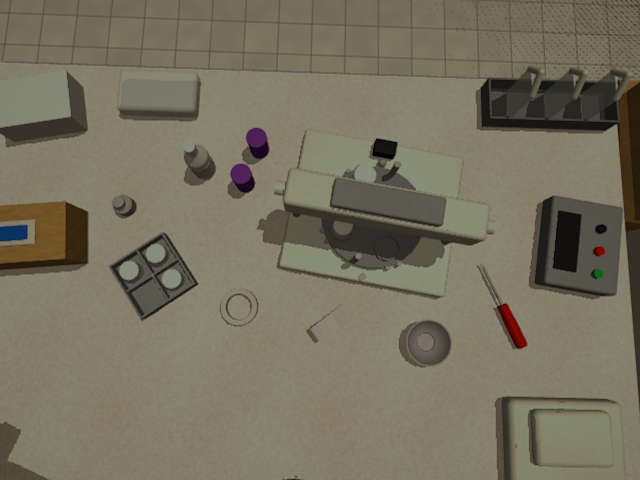

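The scene view shows the white jar on the carousel at (240,245) and two purple look-alikes at (271,360) and (318,345). The white gel bottle is at (341,390). The top view shows the jar at (365,175) behind the beam, with the purple jars at (257,143) and (242,178). The empty crate cell is at top (150,296). I choose the white jar on the carousel. Next I'll fit the geometry and check it in a crop.

```bash
cat > fit.py <<'E'
from h import *
P={n:robot.capture(n) for n in ('scene','top')}
W={n:cloud(p).reshape(-1,3) for n,p in P.items()}
def sel(w,zl,zh,x,y,r):
    return w[(w[:,2]>zl)&(w[:,2]<zh)&(np.hypot(w[:,0]-x,w[:,1]-y)<r)]
def rect(pts,mm=1.0):
    return cv2.minAreaRect(pts[:,:2].astype(np.float32))
for n,w in W.items():
    print(n,'beamtop',rect(sel(w,244,257,690,-110,260)))
    print(n,'stand',rect(sel(w,24,36,690,-110,290)))
    c=sel(w,28,40,535,312,100);print(n,'crate',rect(c))
    d=sel(w,44,52,690,-110,200);print(n,'disc n',len(d),d.min(0),d.max(0))
    j=sel(w,118,135,720,-110,150);print(n,'z118-135',len(j),np.median(j,0), rect(j))
    for z in (78,90): 
        k=sel(w,z,z+10,690,-110,150);print(len(k))
p=P['scene'];im=cv2.cvtColor(p['image'],cv2.COLOR_RGB2BGR)
a=cv2.resize(im[190:310,180:340],(800,600),interpolation=cv2.INTER_CUBIC);cv2.imwrite('pics/crop1.png',a)
E
python3 fit.py
```

```text
scene beamtop ((655.9642944335938, -152.00091552734375), (200.40020751953125, 52.4527587890625), 80.9050064086914)
scene stand ((634.8104248046875, -81.64434814453125), (504.8740234375, 452.72979736328125), 80.94303131103516)
scene crate ((529.472412109375, 321.2605895996094), (139.1364288330078, 136.78260803222656), 35.47478485107422)
scene disc n 2528 [ 608.29742528 -273.21694275   44.08155762] [845.75230498  23.34979395  51.99390036]
scene z118-135 461 [ 738.39178671 -118.87222806  128.32962534] ((719.4971923828125, -90.53641510009766), (45.463523864746094, 241.85305786132812), 28.83993148803711)
336
160
top beamtop ((654.2005615234375, -153.8658447265625), (199.5048370361328, 52.871986389160156), 80.92042541503906)
top stand ((633.1884765625, -85.72280883789062), (498.7552185058594, 452.4505615234375), 80.97310638427734)
top crate ((528.9423828125, 320.96441650390625), (137.10418701171875, 137.4694366455078), 35.228824615478516)
top disc n 3054 [ 551.8676117  -260.36216143   44.07608902] [836.33290975  21.69680348  51.99793564]
top z118-135 356 [ 741.07598573 -128.54218409  128.96186614] ((682.4696044921875, -124.20292663574219), (80.81492614746094, 218.41407775878906), 67.413330078125)
158
31
```

View pics/crop1.png

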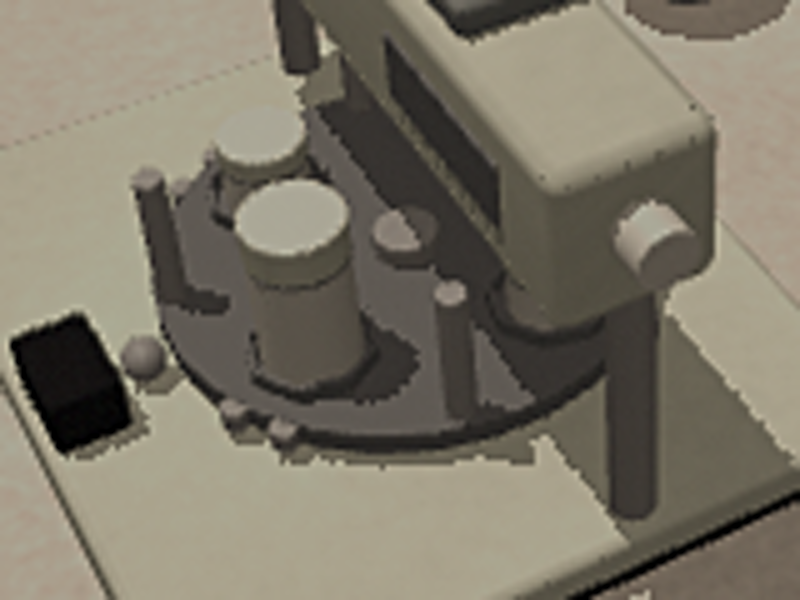

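The crop confirms the tall white jar standing in the carousel, with its lid at crop (295,215). Posts show at crop (148,175) and (450,290). Next I fit the axis, jar, posts and stand yaw precisely.

```bash
cat > fit2.py <<'E'
from h import *
from scipy.optimize import brute
def scenepts():
    ps={n:robot.capture(n) for n in ('scene','top')}
    return {n:cloud(p).reshape(-1,3) for n,p in ps.items()}, ps
def disc_fit(w,z,r,c0,span,lo,tol=3):
    "centre of a disc with top at z: points at z inside, points below (lo) outside"
    q=w[np.hypot(w[:,0]-c0[0],w[:,1]-c0[1])<r+span+25]
    a=q[abs(q[:,2]-z)<tol][:,:2]; b=q[(q[:,2]<lo)][:,:2]
    f=lambda c: np.sum(np.hypot(*(a-c).T)>r)+np.sum(np.hypot(*(b-c).T)<r-1)
    g=[(f((x,y)),x,y) for x in np.arange(c0[0]-span,c0[0]+span+1,1.) for y in np.arange(c0[1]-span,c0[1]+span+1,1.)]
    g=np.array(g); m=g[g[:,0]<=g[:,0].min()+1]; return m[:,1:].mean(0).round(1),g[:,0].min(),len(a),len(b)
if __name__=='__main__':
    W,ps=scenepts(); th=np.radians(-9.08)
    A=np.array([670,-155.]); ex=np.array([np.cos(th),np.sin(th)]); ey=np.array([-ex[1],ex[0]])
    W['both']=np.vstack([W['scene'],W['top']])
    for n,w in W.items():
        print(n,'axis',disc_fit(w,48,114,A,14,36))
        d=w[:,:2]-A; s=np.c_[d@ex,d@ey,w[:,2]]
        k=(abs(s[:,2]-30)<3)&(abs(s[:,0])<230)&(abs(s[:,1])<230); 
        print(' stand',[np.percentile(s[k][:,i],[0.3,1,99,99.7]).round(1) for i in (0,1)])
        for zc in (160,180,200,220,235,245,250,254):
            k=(abs(s[:,2]-zc)<3)&(abs(s[:,0])<100)&(abs(s[:,1])<230)
            if k.sum()>20: print(' beam z',zc,k.sum(),[np.percentile(s[k][:,i],[1,99]).round(1) for i in (0,1)])
        k=(s[:,2]>75)&(s[:,2]<135)&(np.hypot(s[:,0],s[:,1])<130)
        top=s[k]; 
        # clusters of horizontal tops
        for z in (86,118,128):
            t=top[abs(top[:,2]-z)<3]; 
            if len(t)<4: continue
            im=np.zeros((280,280),np.uint8); ij=(t[:,:2]+140).astype(int); im[ij[:,0],ij[:,1]]=255
            im=cv2.dilate(im,np.ones((5,5)));nn,l,st,ce=cv2.connectedComponentsWithStats(im)
            for i in range(1,nn):
                m=t[l[ij[:,0],ij[:,1]]==i]
                if len(m)>5: c=(m.min(0)+m.max(0))/2; print('  z',z,len(m),c.round(1)[:2],'ext',np.ptp(m,axis=0).round()[:2],'r',np.hypot(*c[:2]).round(1),'ang',np.degrees(np.arctan2(c[1],c[0])).round(1))
E
python3 fit2.py
```

```text
scene axis (array([ 670., -156.]), np.float64(271.0), 2225, 2789)
 stand [array([-213.6, -141.2,  178. ,  178.9]), array([-183.5, -179. ,  182.8,  184. ])]
 beam z 180 176 [array([-43.9,  20.6]), array([-176.4,  185. ])]
 beam z 200 262 [array([-44.3,  22.5]), array([-168.4,  204.6])]
 beam z 220 267 [array([-42.5,  22.3]), array([-169.5,  184.9])]
 beam z 235 1962 [array([-46.7,  18.6]), array([-177.1,  182.1])]
 beam z 245 179 [array([-38.2,  11.6]), array([-92.8, 100.4])]
 beam z 250 1550 [array([-39.2,  10.9]), array([-95.5,  98.8])]
 beam z 254 875 [array([-38. ,   9.6]), array([-95. ,  96.3])]
  z 86 16 [ 24.8 105.9] ext [12.  8.] r 108.8 ang 76.8
  z 86 181 [ 40.2 -62.9] ext [40. 43.] r 74.6 ang -57.4
  z 86 37 [66.5 52.4] ext [38. 20.] r 84.7 ang 38.2
  z 86 13 [102.  -21.4] ext [12.  9.] r 104.2 ang -11.9
  z 118 32 [ 24.1 102.2] ext [12. 15.] r 104.9 ang 76.8
  z 118 50 [66.4 50. ] ext [40. 25.] r 83.1 ang 37.0
  z 118 29 [102.1 -25.2] ext [13. 15.] r 105.2 ang -13.9
  z 128 287 [63.5 39.1] ext [45. 46.] r 74.6 ang 31.6
top axis (array([ 669. , -156.5]), np.float64(161.0), 
[... 1242 characters left out ...]
y([-94.8, 100.2])]
 beam z 250 4465 [array([-41.2,  10.3]), array([-97.8,  97.6])]
 beam z 254 2784 [array([-40. ,   8.4]), array([-96.7,  94.8])]
  z 86 168 [-47.4  62. ] ext [27. 39.] r 78.1 ang 127.4
  z 86 16 [ 24.8 105.9] ext [12.  8.] r 108.8 ang 76.8
  z 86 181 [ 40.2 -62.9] ext [40. 43.] r 74.6 ang -57.4
  z 86 37 [66.5 52.4] ext [38. 20.] r 84.7 ang 38.2
  z 86 19 [101.3 -22.5] ext [14. 11.] r 103.7 ang -12.5
  z 118 34 [-103.    22.4] ext [13. 13.] r 105.4 ang 167.7
  z 118 32 [ 24.1 102.2] ext [12. 15.] r 104.9 ang 76.8
  z 118 52 [66.4 50. ] ext [40. 25.] r 83.1 ang 37.0
  z 118 60 [101.3 -25.2] ext [14. 15.] r 104.4 ang -14.0
  z 128 560 [63.5 39. ] ext [45. 46.] r 74.5 ang 31.5
```

Measurements are consistent: the axis is at about (669.5,-155.5), stand yaw is -9.1°, and the posts are at 77/167/257/347°. The jar is at 32°, so it needs +148°. The crate centre is (529.2,321.1) and its empty cell is at about (483,329).

Plan: push two posts with closed fingers, then grip the jar leaned back. I'll check reachability first.

```bash
cat >> h.py <<'E'
A=np.array([669.3,-155.8]); TH=np.radians(-9.08)
ex=np.array([np.cos(TH),np.sin(TH),0]); ey=np.array([-ex[1],ex[0],0]); ez=np.array([0,0,1.])
def rot(lean=36,s=1):
    L=np.radians(lean); z=np.sin(L)*ex-np.cos(L)*ez; y=s*ey
    return R.from_matrix(np.c_[np.cross(y,z),y,z]).as_quat()
def W(x,y,z): return np.r_[A,0]+x*ex+y*ey+z*ez          # stand frame -> world
def tcp(g,q): return g-6*R.from_quat(q).as_matrix()[:,2]  # grasp point -> TCP
def back(p,q,d): return p-d*R.from_quat(q).as_matrix()[:,2]
CELL=np.array([483.2,329.0,4.])
def post(phi,r=105,z=105,off=22): f=np.radians(phi); return W(r*np.cos(f),r*np.sin(f)+off,z)
E
python3 - <<'E'
from h import *
for s in (1,-1):
    q=rot(36,s); print('s',s)
    for n,g in dict(pre=back(post(160,off=35),q,100),a=post(160,off=35),b=post(222),c=post(130,off=35),c0=back(post(130,off=35),q,100),d=post(224),jar=W(-75,0,110),jarup=W(-150,0,210),cellup=CELL+[0,0,190],cell=CELL+[0,0,62],cellback=back(CELL+[0,0,62],q,120)).items():
        j=robot.ik(tcp(g,q),q); print(n,g.round(),None if j is None else np.round(j,2))
E
```

```text
s 1
pre [525. -61. 186.] [ 0.09 -0.3  -0.07  2.33  0.14  0.49  1.33]
a [583. -70. 105.] [-0.67 -0.07  0.7   2.32  0.43  0.27  1.07]
b [ 585. -191.  105.] [-0.46  0.03  0.8   2.25 -0.47  0.28  2.17]
c [621. -31. 105.] [-0.59  0.04  0.54  2.23  0.4   0.28  1.  ]
c0 [563. -22. 186.] [-0.7  -0.27  0.53  2.28  0.61  0.57  0.84]
d [ 587. -194.  105.] [-0.44  0.04  0.79  2.24 -0.5   0.29  2.2 ]
jar [ 595. -144.  110.] [-0.06  0.01  0.28  2.24 -0.14  0.26  1.75]
jarup [ 521. -132.  210.] [ 0.31 -0.3  -0.07  2.28 -0.13  0.54  1.73]
cellup [483. 329. 194.] [-1.07  0.    0.1   2.06  0.73  0.92  0.04]
cell [483. 329.  66.] [-1.08  0.19  0.12  2.16  0.9   0.71 -0.23]
cellback [414. 340. 163.] [-1.16 -0.02  0.04  2.15  0.76  0.96 -0.14]
s -1
pre [525. -61. 186.] [ 0.26 -0.29 -0.22  2.32  0.03  0.48 -1.72]
a [583. -70. 105.] [-0.09 -0.03  0.12  2.3   0.31  0.26 -1.98]
b [ 585. -191.  105.] [-0.75  0.03  1.11  2.26 -0.51  0.29 -0.93]
c [621. -31. 105.] [-0.76  0.04  0.71  2.24  0.38  0.28 -2.12]
c0 [563. -22. 186.] [ 0.22 -0.2  -0.29  2.25  0.19  0.48 -1.95]
d [ 587. -194.  105.] [-0.78  0.05  1.15  2.25 -0.57  0.3  -0.87]
jar [ 595. -144.  110.] [-0.49 -0.    0.71  2.26 -0.14  0.26 -1.39]
jarup [ 521. -132.  210.] [ 0.31 -0.3  -0.07  2.28 -0.13  0.54 -1.41]
cellup [483. 329. 194.] None
cell [483. 329.  66.] [ 0.18  0.58 -1.31  2.12  1.39  1.16  2.69]
cellback [414. 340. 163.] None
```

```bash
cat > push.py <<'E'
import sys
from h import *
q=rot()
def push(start,end,first):
    g=post(start,off=34); p=tcp(g,q)
    if first: robot.reach(back(p,q,90),q)
    else: robot.movel(back(p,q,90),q,speed=200)
    robot.movel(p,q,speed=120)
    for f in np.arange(start,end,12).tolist()[0:]+[end]:
        robot.movel(tcp(post(f),q),q,speed=60)
    print('F',np.round(robot.current_ft_force(),1),'tcp',np.round(robot.current_tcp_pos()))
    e=tcp(post(end,off=26),q)
    robot.movel(e,q,speed=60); robot.movel(back(e,q,90),q,speed=200)
E
python3 - <<'E'
from push import *
robot.gripper_close(20); push(163,222,True)
print(robot.current_t())
p=robot.capture('scene'); save(p,'s1'); robot.capture('top')
E
python3 - <<'E' 
import runpy; runpy.run_path('fit2.py',run_name='__main__')
E
```

```text
F [-1.   1.4  0.2] tcp [ 581. -190.  110.]
10.5667
scene axis (array([ 670., -156.]), np.float64(303.0), 2274, 2885)
 stand [array([-210. , -140.5,  178. ,  178.9]), array([-182.1, -178.1,  182.6,  183.9])]
 beam z 180 178 [array([-46.2,  20.9]), array([-170.5,  184.8])]
 beam z 200 240 [array([-44.2,  22.6]), array([-168.4,  204.9])]
 beam z 220 261 [array([-42.6,  22.2]), array([-170.7,  185. ])]
 beam z 235 1979 [array([-46.9,  18.7]), array([-176.7,  182.2])]
 beam z 245 170 [array([-38.5,  11.9]), array([-93.6, 100.4])]
 beam z 250 1542 [array([-39.2,  11. ]), array([-95.2,  98.8])]
 beam z 254 848 [array([-37.7,   8.7]), array([-95.1,  95.6])]
  z 86 38 [ 9.9 84.3] ext [36. 24.] r 84.9 ang 83.3
  z 86 207 [74.8 -6.9] ext [41. 44.] r 75.1 ang -5.3
  z 86 15 [ 67.8 -77.7] ext [13.  9.] r 103.1 ang -48.9
  z 86 15 [81.5 69.8] ext [11.  9.] r 107.3 ang 40.6
  z 118 37 [13.2 84.5] ext [32. 24.] r 85.6 ang 81.1
  z 118 26 [ 67.7 -81.6] ext [12. 17.] r 106.0 ang -50.3
  z 118 33 [80.9 69.2] ext [11. 13.] r 106.4 ang 40.6
  z 128 184 [15.4 74.3] ext [27. 44.] r 75.8 ang 78.3
top axis (
[... 1599 characters left out ...]
ray([-40. ,   8.3]), array([-96.7,  94.6])]
  z 86 249 [-75.2   5.3] ext [41. 41.] r 75.4 ang 176.0
  z 86 6 [-84.3 -65.5] ext [8. 7.] r 106.8 ang -142.2
  z 86 38 [ 9.9 84.3] ext [36. 24.] r 84.9 ang 83.3
  z 86 406 [74.8 -7.1] ext [41. 45.] r 75.1 ang -5.4
  z 86 18 [ 67.8 -77.7] ext [13.  9.] r 103.1 ang -48.9
  z 86 22 [79.4 67.5] ext [15. 14.] r 104.2 ang 40.4
  z 118 29 [-81.5 -68. ] ext [12. 13.] r 106.2 ang -140.2
  z 118 28 [-69.1  79. ] ext [13. 11.] r 104.9 ang 131.2
  z 118 37 [13.2 84.5] ext [32. 24.] r 85.6 ang 81.1
  z 118 57 [ 66.9 -81.6] ext [14. 17.] r 105.5 ang -50.7
  z 118 67 [79.2 67.9] ext [15. 16.] r 104.3 ang 40.6
  z 128 184 [15.4 74.3] ext [27. 44.] r 75.8 ang 78.3
```

View pics/s1.png

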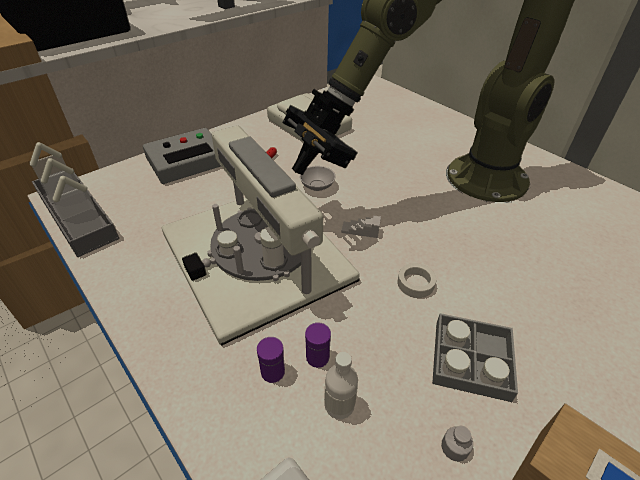

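The view shows the carousel turned, with the jar now at (271,245) partly behind the beam and the gripper clear in front. The carousel is about 4.6° short of the intermediate stop, with a post at 130.5°. I'll push that post through to the loading stop.

```bash
sed -i 's/off=22): f/off=20): f/' h.py
python3 - <<'E'
from push import *
push(126,223.5,False)
print(robot.current_t())
p=robot.capture('top'); save(p,'t2')
E
python3 fit2.py | sed -n '/^top/,/^both/p' | grep -E 'z (86|118|128)|axis'
```

```text
F [-0.4  0.3 -0. ] tcp [ 582. -195.  110.]
18.25
top axis (array([ 669., -157.]), np.float64(118.0), 2590, 3471)
  z 86 7 [68.7 71.5] ext [ 4. 11.] r 99.2 ang 46.2
  z 118 6 [-85.8  16.4] ext [17.  9.] r 87.3 ang 169.1
  z 118 32 [-75.8 -75.1] ext [13. 12.] r 106.7 ang -135.2
  z 118 33 [-74.6  72.8] ext [13. 13.] r 104.2 ang 135.7
  z 118 34 [ 72.4 -75.6] ext [14. 13.] r 104.7 ang -46.2
  z 118 30 [73.1 71.8] ext [13. 13.] r 102.5 ang 44.5
  z 128 342 [-76.5  -1.6] ext [45. 45.] r 76.6 ang -178.8
both axis (array([ 670., -157.]), np.float64(434.0), 5176, 6299)
```

View pics/t2.png

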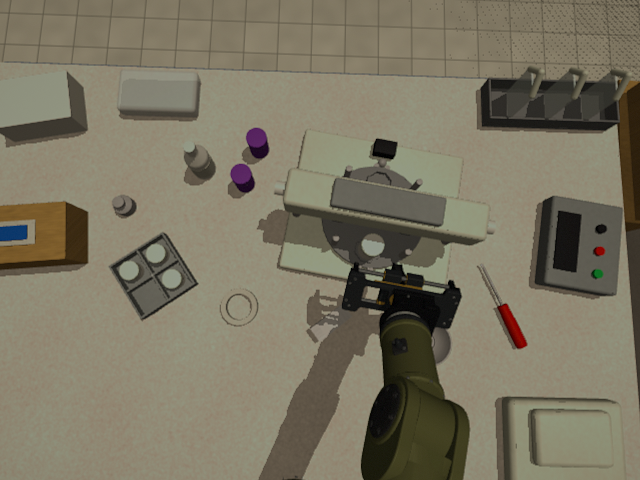

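The top view shows the jar lid at (373,245), at the loading mark. The posts sit at about ±45/±135°, so the carousel is in its stop and the gripper is off it. Next I grip and lift the jar.

```bash
python3 - <<'E'
from h import *
q=rot(); g=W(-75.5,-0.8,110); p=tcp(g,q)
robot.movel(back(p,q,90),q,speed=200); robot.open_gripper()
robot.movel(p,q,speed=80)
robot.gripper_close(25); print('w',robot.current_width(),robot.current_finger_force(),robot.current_ft_force())
robot.movel(p+14*ez-1*ex,q,speed=40); print('F',robot.current_ft_force())
robot.movel(p+35*ez-60*ex,q,speed=100)
print('w',robot.current_width(),robot.current_t(),robot.current_ft_force())
u=tcp(CELL+[0,0,62+75],q)
for n,x in dict(up=p+70*ez-70*ex,u=u).items(): print(n,x.round(),robot.ik(x,q) is not None)
s=robot.capture('scene');save(s,'s3')
E
```

```text
w 43.72163144081322 24.971583617043507 [ 0.61880721 -0.42586257 -0.04573978]
F [ 0.57254327 -0.35142053 -1.50131342]
w 43.12501246991016 23.6417 [ 1.32009233 -0.44824591 -1.35294193]
up [ 522. -133.  185.] True
u [480. 330. 146.] True
```

View pics/s3.png

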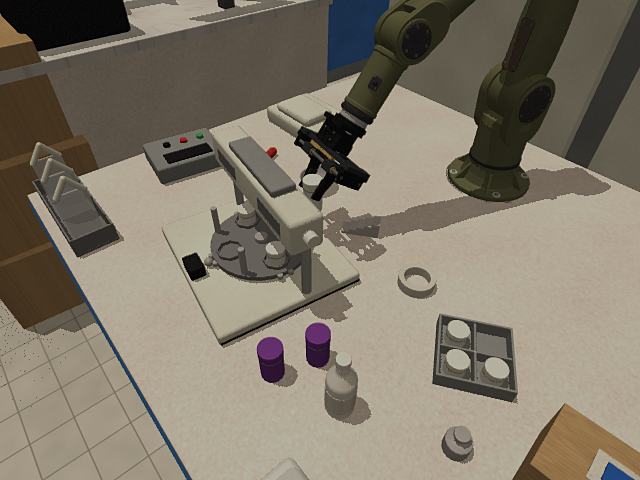

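The jar is held in the gripper at (313,185), clear of the beam, and both pots are still on the carousel. I'll carry it over the cell and check its position and tilt before lowering.

```bash
python3 - <<'E'
from h import *
q=rot(); u=tcp(CELL+[0,0,62+75],q)
try: robot.movel(u,q,speed=200)
except robot.MotionError as e: print(e); robot.reach(u,q)
print('t',robot.current_t(),robot.current_width(),(robot.current_tcp_pos()-u).round(1))
s=robot.capture('scene'); save(s,'s4'); w=cloud(s).reshape(-1,3)
top=w[(np.hypot(w[:,0]-483,w[:,1]-329)<24)&(w[:,2]>150)&(w[:,2]<165)]
print('top z',len(top),np.percentile(top[:,2],[5,50,95]).round(1),top.min(0).round(1),top.max(0).round(1))
c=w[(np.hypot(w[:,0]-529,w[:,1]-321)<100)&(w[:,2]>28)&(w[:,2]<40)]
im=cv2.cvtColor(s['image'],cv2.COLOR_RGB2BGR)[280:430,400:600]; cv2.imwrite('pics/c4.png',cv2.resize(im,(800,600)))
E
```

```text
t 26.675 43.457255180333284 [ 0.2 -0.6  0.1]
top z 551 [152.8 159.4 161.3] [461.4 305.3 150. ] [506.6 352.6 164.8]
```

View pics/c4.png

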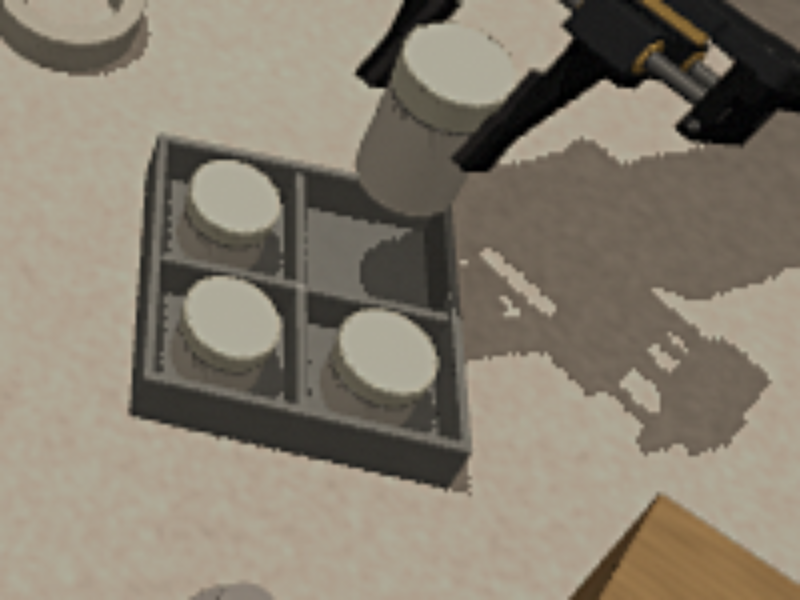

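The crop shows the jar at (435,110) above the empty cell, with three pots in the other cells. I'll check tilt from the lid plane and lower only if it is small.

```bash
python3 - <<'E'
from h import *
q=rot(); s=robot.capture('scene'); w=cloud(s).reshape(-1,3)
t=w[(np.hypot(w[:,0]-483,w[:,1]-329)<19)&(w[:,2]>153)&(w[:,2]<168)]
a=np.linalg.lstsq(np.c_[t[:,:2]-[483,329],np.ones(len(t))],t[:,2],rcond=None)[0]; print('slope deg',np.degrees(a[:2]).round(1),'z',a[2].round(1),'lid mid',((t.min(0)+t.max(0))/2).round(1))
if np.hypot(*a[:2])<0.08:
    p=tcp(CELL+[0,0,62],q)
    robot.movel(p+8*ez,q,speed=80)
    print('contact',robot.movel(p-4*ez,q,speed=20,threshold=3),(robot.current_tcp_pos()-p).round(1),np.round(robot.current_ft_force(),1))
E
```

```text
slope deg [-0.1  0. ] z 159.7 lid mid [483.  329.2 159.2]
contact True [ 0.3  0.1 -0.1] [-1.1 -0.1  3.4]
```

Upright, and floor contact came at exactly the expected height. Release and retreat.

```bash
python3 - <<'E'
from h import *
q=rot(); robot.open_gripper(); robot.dwell(0.3)
p=robot.current_tcp_pos(); robot.movel(back(p,q,110),q,speed=120)
robot.dwell(0.5); print(robot.current_t(),np.round(robot.current_ft_force(),1))
s=robot.capture('scene'); save(s,'s5'); w=cloud(s).reshape(-1,3)
t=w[(np.hypot(w[:,0]-483,w[:,1]-329)<40)&(w[:,2]>80)&(w[:,2]<88)]; print(len(t),((t.min(0)+t.max(0))/2).round(1),np.median(t[:,2]))
E
python3 fit2.py | sed -n '/^both/,$p' | grep -E 'z (86|118)'
```

```text
31.0833 [ 0.7 -0.1 -0.3]
452 [484.6 329.1  83.9] 84.33269272046266
  z 86 164 [  1.8 -76.1] ext [37. 43.] r 76.1 ang -88.6
  z 86 219 [ 1.5 75. ] ext [39. 42.] r 75.0 ang 88.9
  z 86 21 [ 73.3 -74.3] ext [15. 13.] r 104.3 ang -45.4
  z 86 21 [73.9 73.5] ext [15. 15.] r 104.3 ang 44.9
  z 118 30 [-75.5 -74.9] ext [13. 12.] r 106.4 ang -135.2
  z 118 35 [-75.   72.8] ext [13. 13.] r 104.5 ang 135.9
  z 118 63 [ 73. -75.] ext [14. 15.] r 104.7 ang -45.8
  z 118 61 [73.8 73.1] ext [14. 15.] r 103.9 ang 44.7
```

View pics/s5.png

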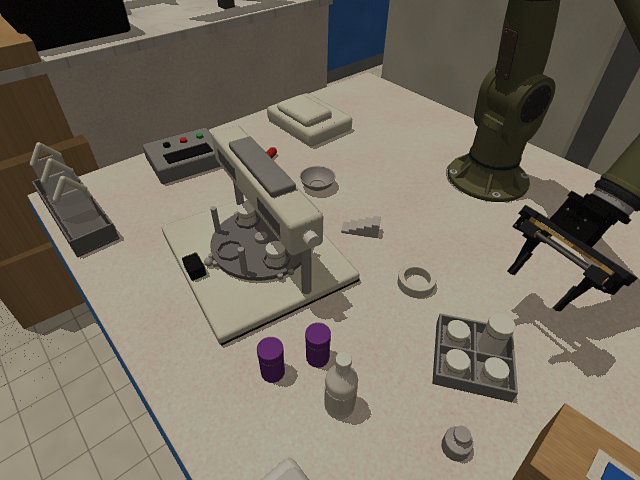

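The jar stands upright in the cell at (498,335). The carousel is in its stop with both pots, and the gripper is clear at (570,250).

```bash
python3 -c "
from station import robot
print(robot.finish_job())"
```

```text
the job is handed in; nothing more can be done
None
```

The tall jar was turned to the loading mark and released with the carousel in its stop, then stood upright in the crate's empty cell about 1 to 2 mm from its centre; I handed the job in at about 31 s of the 72 s allowed, and the call returned no verdict.

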